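# Roll the stoneware bars of a pan board flush

## Task

The stoneware bars of the pan board have only been set on their adhesive and stand proud of the wooden frame: take the pressure roller from its stand and roll it along the sheet with firm, steady pressure, enough to make the bars sink but not so much that they crack, until every one is bedded flush with the frame. Then set the roller back in its stand as you found it. Keep the gripper off the board and leave everything else in its place.

Things in the scene. Friction and masses are not known exactly. Their poses are not given: they have to be found in the camera images.
- board: Wooden pan board, 270 long (its y axis) x 130 wide (x) x 22 mm thick, level on a short foam pad (mat). Origin at the centre of its underside, z up. A frame border (23 mm wide on the long sides, 26 mm at the ends), its top 22 mm above the origin, surrounds a recess 218 x 84 mm in which 8 stoneware bars lie side by side as one sheet.
- sheet_mid (a point): Point on the board at the middle of the bar sheet, at the height of the frame's top face (22 mm above the board's underside); axes as the board: y along the sheet, across the bars.
- mat: Fixed soft foam pad under the board's middle, 150 x 170 x 14 mm, origin under its centre; the ends of the board overhang it. It yields and springs back: pressed at its middle the board sinks about 1 mm per 10 N; pressed nearer an end it also rocks lengthwise (0.042 rad per N m), so that over the first or last bar the spot pressed sinks nearly 5 mm per 10 N.
- roller: Loose roller, about 0.37 kg, origin on the axle at mid-wheel; y along the axle, z up. Free rubber wheel 44 mm in diameter, 50 wide, between steel cheeks (66 mm outside, to 10 mm below the axle). Shoulder plate 36 (x) x 104 (y) x 5 mm, underside 30 mm above the axle. On it a wooden grip 30 (x) x 84 (y) x 42 mm tall, 35 to 77 mm above the axle: grasp it across the 30 mm.
- stand: Fixed steel stand of the roller: base 110 (x) x 125 (y) x 6 mm, origin under its centre. Two uprights 64 mm long in x, 10 thick, centred 44.5 mm either side in y, 70.5 mm high, carry the overhanging ends of the roller's shoulder plate; the wheel hangs between them. A lip 6 mm high at each end of each upright leaves a seat 54 mm long for the 36 mm plate.
- seat (a point): Where the roller's axle centre is when it sits centred in its stand: 40.5 mm above the stand's underside; axes as the stand, y = axle direction (either way round).
- wheel (a joint): Angle turned by the roller's wheel about its axle (rad), 0 at the start, either sign.
- bar0 (a joint): How far bar 0 is pressed into its adhesive (m), 0 = 3 mm proud of the frame, 0.003 = flush. Middle of the bar at y = -94.5 mm on the board. Each bar is 80 x 25 x 7 mm and starts 2.2 to 3 mm proud. Above about 11 N it creeps down, 2.5 mm/s per newton more, and stays. A wheel over two bars shares its load; rolled fast onto a proud edge it loads up. Above 28 N of the roller the bars crack.
- bar1 (a joint): How far bar 1 is pressed into its adhesive (m), 0 = 3 mm proud of the frame, 0.003 = flush. Middle of the bar at y = -67.5 mm on the board. Behaves as bar 0.
- bar2 (a joint): How far bar 2 is pressed into its adhesive (m), 0 = 3 mm proud of the frame, 0.003 = flush. Middle of the bar at y = -40.5 mm on the board. Behaves as bar 0.
- bar3 (a joint): How far bar 3 is pressed into its adhesive (m), 0 = 3 mm proud of the frame, 0.003 = flush. Middle of the bar at y = -13.5 mm on the board. Behaves as bar 0.
- bar4 (a joint): How far bar 4 is pressed into its adhesive (m), 0 = 3 mm proud of the frame, 0.003 = flush. Middle of the bar at y = +13.5 mm on the board. Behaves as bar 0.
- bar5 (a joint): How far bar 5 is pressed into its adhesive (m), 0 = 3 mm proud of the frame, 0.003 = flush. Middle of the bar at y = +40.5 mm on the board. Behaves as bar 0.
- bar6 (a joint): How far bar 6 is pressed into its adhesive (m), 0 = 3 mm proud of the frame, 0.003 = flush. Middle of the bar at y = +67.5 mm on the board. Behaves as bar 0.
- bar7 (a joint): How far bar 7 is pressed into its adhesive (m), 0 = 3 mm proud of the frame, 0.003 = flush. Middle of the bar at y = +94.5 mm on the board. Behaves as bar 0.
- onion: Onion, 72 mm across, standing near the roller's stand; bystander. Origin at its underside.
- carrot: Carrot, 160 mm long, lying between the robot and the board; bystander. Origin at its underside.
- potato: Potato, 80 mm long; bystander. Origin at its underside.
- paste_jar: Closed jar of adhesive, 54 mm across, 62 mm tall, beyond the board; bystander. Origin at its underside.
- spare_bars: Two spare stoneware bars, 14 mm high pile beyond the board; bystander. Origin at its underside.
- mug: White mug, 90 mm tall; bystander. Origin at its underside.
- bowl: Steel bowl, 150 mm across; bystander. Origin at its underside.
Mind the look-alikes: they are no part of the job. Leave any purple look-alike of the roller alone.

How it is judged:
On the way, in this order (a step that is already met when the one before it is completed fails the run):
1. the roller is lifted clear of its stand (distance of roller from where it was at the start of the episode above 0.04 m and contact force between roller and stand below 0.1 N), for 0.1 s.
2. the wheel rolls on the bars: it is pressed on the board and has turned 2 rad (44 mm of rolling) (contact force between wheel and board above 2 N and (value of joint wheel above 2 rad or value of joint wheel below -2 rad)).
3. every bar is bedded to within 0.8 mm of flush (value of joint each of bar0, bar1, bar2, bar3, bar4, bar5, bar6, bar7 above 0.0022 m), for 0.2 s.
At the end, for the whole second after the job is handed in: All eight bars bedded to within 0.8 mm of flush (pressed at least 2.2 of 3 mm); the roller released and still, sitting upright in its stand: axle within 14 mm of the seat point, height within 3 mm, tilt under 0.08 rad, axle within 0.2 rad of the stand's (all of step 3 and distance between roller and seat below 0.014 m and z of roller in the frame of seat between -0.003 and 0.003 m and angle between roller's own z axis and vertical below 0.08 rad and angle between the y axis of roller and the y axis of seat, either way round below 0.2 rad and linear speed of roller below 0.02 m/s); the robot touches nothing.
It fails at once if more than 28 N of the roller on the board (a bar cracks) (contact force between roller and board above 28 N).
It fails at once if fingers or arm press on the board or its bars (contact force between any of the fingers, the arm and board above 1 N).
It fails at once if a bystander is pushed more than 30 mm (distance of any of onion, carrot, potato, paste_jar, spare_bars, mug, bowl from where it was at the start of the episode above 0.03 m).
It also fails if it takes over 70 s, if anything falls off the work surface, if the arm or the gripper's body presses on something with over 40 N, if the wrist force passes 120 N, or if a joint passes its speed limit or range.

## Robot

A 7-joint arm with a two-finger parallel gripper is mounted at the origin on the work surface. World frame = base frame: x ahead of the robot, y to its left, z up, the work surface at z = 0. Lengths are in m, angles in rad, forces in N, time in s.
With the tool pointing down it reaches from about 0.4 to 0.9 m from the base axis. Payload 5.5 kg.
Tool frame: the origin (TCP) lies midway between the tips of the shut fingers; the grasp point (between the pads) lies 19 mm behind it (bot.grasp_offset is the distance from the TCP to the grasp point, in m); z points along the fingers, y is the direction in which the jaws open and shut (so a half turn about z gives the same grasp; the last joint's range is limited). The gripper opens to 92 mm and grips with 3 to 60 N. Pads are 19 mm wide; open, the fingers measure 130 mm over their backs; the gripper's body (75 mm by 190 mm) begins 47 mm behind the grasp point.
Start: joints at [1.586, 0.501, -0.427, 1.55, 0.221, 1.138, -0.21], TCP at [0.159, -0.63, 0.202] pointing down, gripper open.
Joint ranges: [-2.88, 2.88], [-0.31, 2.03], [-1.54, 1.56], [0.2, 2.42], [-1.41, 4.55], [0.19, 2.02], [-2.57, 2.57]. Speed limits (rad/s): [2.57, 2.57, 3.14, 3.14, 3.14, 3.14, 3.14].

## Interface

Orientations are given as a unit quaternion [w, x, y, z].
In Python, from station import bot, viewer gives the robot as it stands. Calls block until the motion is done:
- bot.goto(position, orientation): joint-space move of the TCP to a pose.
- bot.servo_line(position, attitude=None, speed=0.15, guard=None): straight line of the TCP; attitude=None keeps the orientation; speed is the mean speed in m/s. With guard (N) it stops when the force on the tool has changed by that much, and returns True; else False.
- bot.goto_joints(angles): joint-space move.
- bot.let_go() and bot.clamp(effort=None): open the fingers fully, or close them until they stop; effort is the grip in N (None keeps the last).
- bot.pause(seconds).
- bot.solve_ik(position, orientation): joint angles nearest the present ones, or None.
- bot.get_obs(): the state.
- viewer.capture(name): name is "side" or "top"; returns a dict with "img" (480x640x3 uint8, red, green, blue), "camera_matrix" (3x3 intrinsics, pixels), "D" ([k1, k2, p1, p2, k3] as OpenCV has them; the pictures are not rectified), "world_from_camera" (4x4, takes a point from camera to world coordinates). Camera axes: x right, y up, looking along -z (the intrinsics and any distortion apply to the point x, -y, -z); pixel columns grow to the right and rows downward; lengths in m; the calibration is good to about 2 mm. A picture is of the moment at which its call begins. There is no depth.
A pose or a line that the arm cannot do raises bot.MotionError and nothing moves.
- bot.job_done(): hands the job in, once; it reports no verdict.
The state is a dict: "t": time; "qpos": joint angles; "joint_velocities": joint speeds; "effort": joint torques, N m; "eef_pos": TCP position; "ee_rot": TCP orientation; "ft_force": force on the tool from outside, world axes, zero at the start; "wrist_torque": the same for the moment, N m; "finger_gap": opening from 0.0 (shut) to 1.0 (fully open).
Only numpy, scipy, OpenCV 4.12 (cv2) and the standard library are available. Lean on these libraries where they do the work, as an engineer would, in place of code of your own. Each camera call takes 0.05 s, during which the arm holds its last target.

## Working session

There is one attempt and no reset: what is moved stays moved. The work goes in short steps, each a Python script; the robot and the scene stay as the last script left them, time stands still between calls to the robot, and variables do not carry over. Pictures are saved under pics/ and viewed, and the job is handed in when it is done.

```bash
ls -la; mkdir -p pics
python3 - <<'E'
from station import bot, viewer
import cv2
for n in("side","top"):
    c=viewer.capture(n); cv2.imwrite(f"pics/{n}0.png",c["img"][:,:,::-1])
    print(n,c["camera_matrix"],c["D"],c["world_from_camera"])
o=bot.get_obs();print(o); print(bot.grasp_offset)
E
```

```text
total 12
drwxr-xr-x  3 agent agent 4096 Dec  6 17:04 .
drwxr-xr-x 23 root  root  4096 Dec  6 17:04 ..
drwxr-xr-x  2 agent agent 4096 Dec  6 17:04 pics
side [[539.66883758   0.         324.53875785]
 [  0.         539.66883758 236.06039253]
 [  0.           0.           1.        ]] [-0.15818173  0.          0.          0.          0.        ] [[ 0.9948526   0.05260272 -0.08660985  0.44981049]
 [-0.10130275  0.53705574 -0.83744187 -1.03110887]
 [ 0.0024626   0.84190503  0.5396201   0.7067625 ]
 [ 0.          0.          0.          1.        ]]
top [[453.48519424   0.         328.5191877 ]
 [  0.         453.48519424 239.71689292]
 [  0.           0.           1.        ]] [-0.07017717  0.          0.          0.          0.        ] [[-1.55947648e-02  9.94139428e-01 -1.06974768e-01  4.21696476e-01]
 [-9.99878357e-01 -1.54759553e-02  1.94074264e-03  2.56082569e-02]
 [ 2.73832051e-04  1.06992021e-01  9.94259842e-01  1.13705066e+00]
 [ 0.00000000e+00  0.00000000e+00  0.00000000e+00  1.00000000e+00]]
{'t': 0.1, 'qpos': array([ 1.58618252,  0.50175969, -0.42680955,  1.55135207,  0.22083098,
        1.13825835, -0.21025421]), 'joint_velocities': array([ 0.00061147, -0.00127563,  0.00033147, -0.00249056,  0.00042068,
       -0.00055959, -0.00033004]), 'effort': array([-1.13572369e-02, -5.67881191e+01, -5.83868667e+00, -2.79919016e+01,
       -6.91282167e-02,  2.41199497e-02,  4.33155753e-05]), 'eef_pos': array([ 0.15923103, -0.62951038,  0.20067601]), 'ee_rot': array([-8.55041270e-04,  9.92326176e-01,  1.23644741e-01, -8.43162814e-05]), 'ft_force': array([ 1.27301047, -0.15090563,  0.10170732]), 'wrist_torque': array([-0.03832088,  0.04200361, -0.05065296]), 'finger_gap': 1.0032447834758453}
0.0188
```

View pics/side0.png

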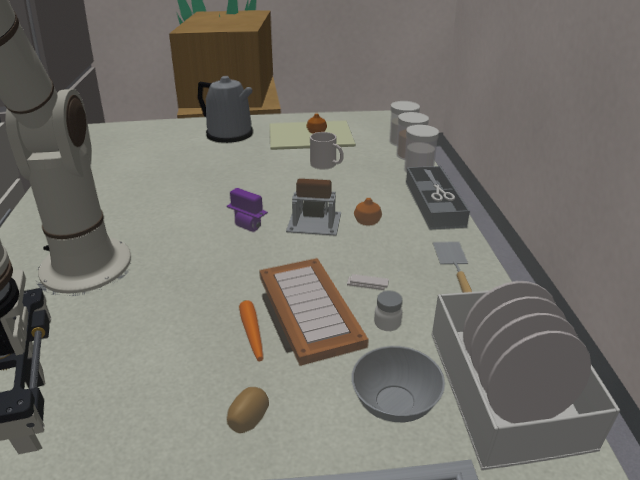

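View pics/top0.png

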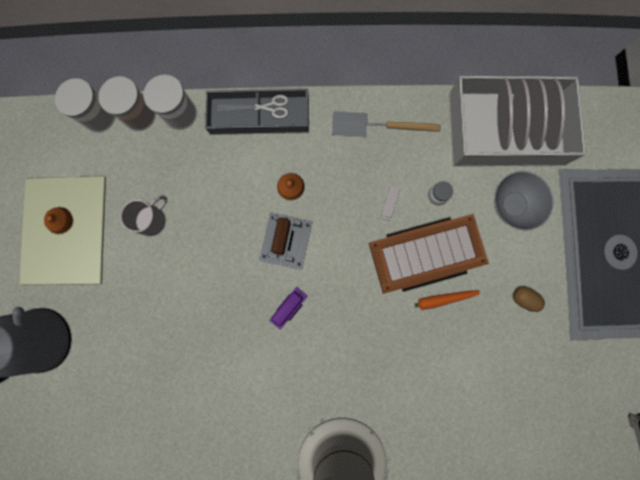

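The two things that could be the roller are the brown-gripped one in the grey stand (side 314,190; top 281,236) and the purple one (side 247,205; top 289,307). The brown one in the stand fits the description. I'll check it in close crops.

```bash
cat > H.py <<'E'
import numpy as np, cv2
from station import bot, viewer
def cap(n): return viewer.capture(n)
def proj(c,P):
    P=np.atleast_2d(np.asarray(P,float)); M=np.linalg.inv(c["world_from_camera"])
    q=P@M[:3,:3].T+M[:3,3]; q=q*[1,-1,-1]
    return cv2.projectPoints(q.reshape(-1,1,3),np.zeros(3),np.zeros(3),np.array(c["camera_matrix"]),np.array(c["D"]))[0].reshape(-1,2)
def ray(c,uv):
    p=cv2.undistortPoints(np.array(uv,float).reshape(-1,1,2),np.array(c["camera_matrix"]),np.array(c["D"])).reshape(-1,2)
    d=np.c_[p[:,0],-p[:,1],-np.ones(len(p))]@c["world_from_camera"][:3,:3].T
    return c["world_from_camera"][:3,3],d/np.linalg.norm(d,axis=1)[:,None]
def onz(c,uv,z):
    o,d=ray(c,uv); return o+d*((z-o[2])/d[:,2])[:,None]
def tri(c1,uv1,c2,uv2):
    o1,d1=ray(c1,uv1);o2,d2=ray(c2,uv2);out=[]
    for a,b in zip(d1,d2):
        s=np.linalg.lstsq(np.c_[a,-b],o2-o1,rcond=None)[0]
        p,q=o1+a*s[0],o2+b*s[1]; out.append(np.r_[(p+q)/2,np.linalg.norm(p-q)])
    return np.array(out)
def crop(c,x0,y0,x1,y1,k,name,pts=None):
    im=c["img"][y0:y1,x0:x1,::-1].copy(); im=cv2.resize(im,None,fx=k,fy=k,interpolation=cv2.INTER_CUBIC)
    for i in range((x0+9)//10*10,x1,10): cv2.putText(im,str(i),((i-x0)*k,8),0,.28,(0,0,255),1); cv2.line(im,((i-x0)*k+k//2,9),((i-x0)*k+k//2,14),(0,0,255),1)
    for j in range((y0+9)//10*10,y1,10): cv2.putText(im,str(j),(0,(j-y0)*k+k//2+3),0,.28,(0,0,255),1); cv2.line(im,(18,(j-y0)*k+k//2),(24,(j-y0)*k+k//2),(0,0,255),1)
    if pts is not None:
        for u,v in pts: cv2.circle(im,(int((u-x0+.5)*k),int((v-y0+.5)*k)),2,(0,255,0),-1)
    cv2.imwrite("pics/"+name,im)
E
python3 - <<'E'
from H import *
s=cap("side");t=cap("top")
crop(s,280,170,350,240,8,"s_roll.png");crop(t,250,205,320,275,8,"t_roll.png")
crop(s,250,250,375,365,6,"s_board.png");crop(t,360,205,500,300,5,"t_board.png")
E
```

```text
(no output)
```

View pics/s_roll.png

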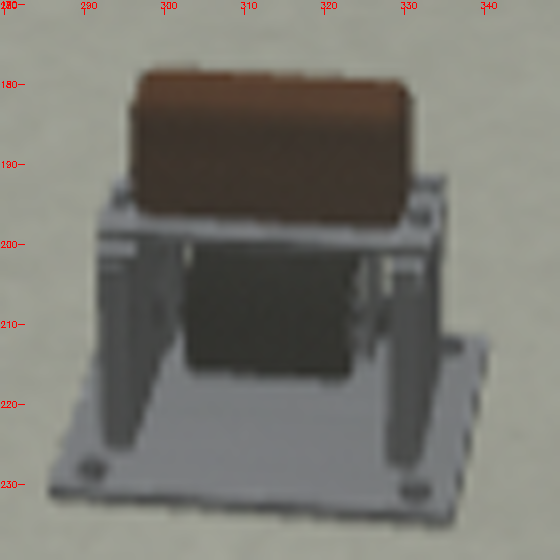

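View pics/t_roll.png

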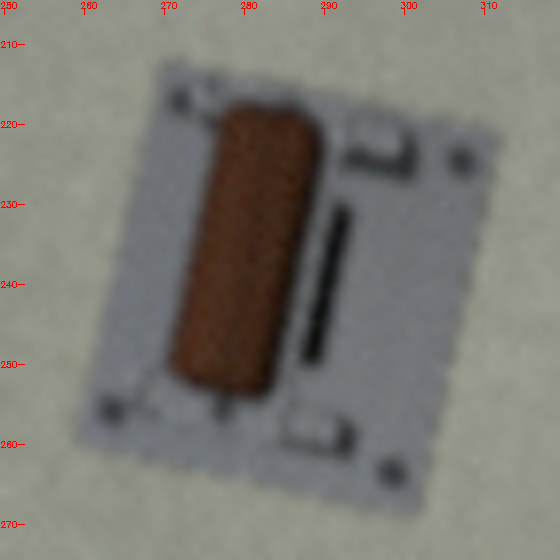

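View pics/s_board.png

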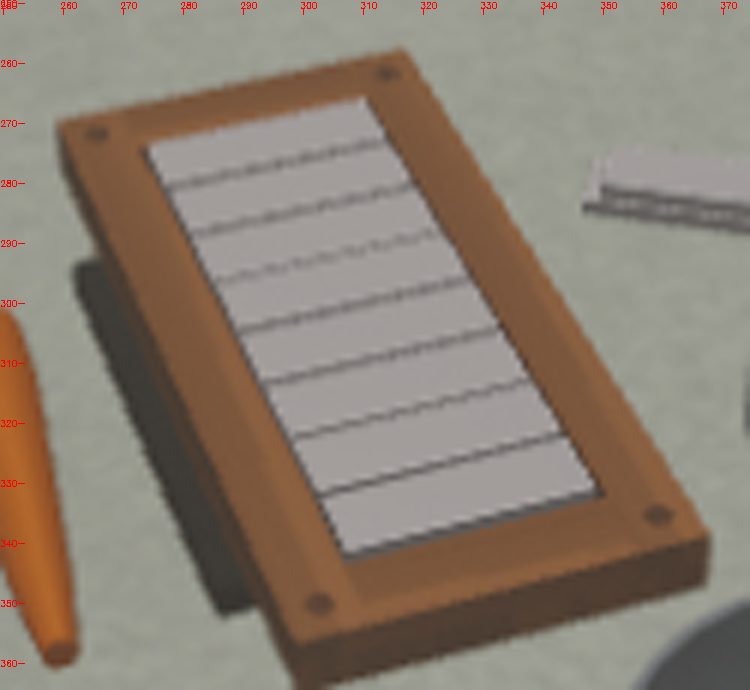

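View pics/t_board.png

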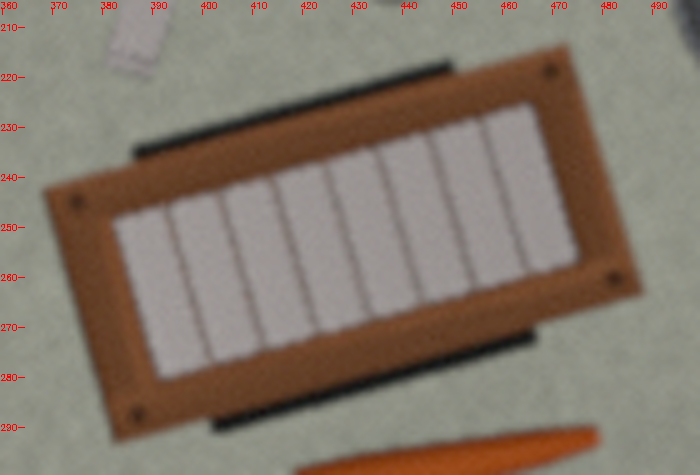

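```bash
cat > fit.py <<'E'
from H import *
from scipy.optimize import least_squares
def box(p,L,z=None):
    x,y,zz,a=p; R=np.array([[np.cos(a),-np.sin(a)],[np.sin(a),np.cos(a)]])
    L=np.array(L,float); return np.c_[L[:,:2]@R.T+[x,y],L[:,2]+zz]
def fit(obs,p0):  # obs: list (cam,L pts,uv)
    f=lambda p: np.concatenate([(proj(c,box(p,L))-np.array(uv)).ravel() for c,L,uv in obs])
    r=least_squares(f,p0); return r.x, f(r.x).reshape(-1,2)
E
python3 - <<'E'
from fit import *
s=cap("side");t=cap("top")
tb=[(367.9,242.1),(472.9,213.1),(487.9,263.1),(382.5,292.7)]; sb=[(259,269.5),(317,257.5),(367.8,338.7),(298.7,356.5)]
# top order: left-top, right-top, right-bot, left-bot; side order: nearrobot-left(-x,+y), (+x,+y), (+x,-y),(-x,-y)
sb2=[sb[1],sb[2],sb[3],sb[0]]
print(tri(t,tb,s,sb2).round(4))
L=[(.065,.135,0),(.065,-.135,0),(-.065,-.135,0),(-.065,.135,0)]
p,e=fit([(t,L,tb),(s,L,sb2)],[.4,-.2,.036,.2]); print("board",p.round(4),e.round(1).tolist())
st=[(269.5,212.25),(312.25,221),(302,269.1),(258.9,259.75)]
# stand: y along world x ; local corners with frame where local Y->world x (yaw -90+)
Ls=[(-.055,.0625,0),(.055,.0625,0),(.055,-.0625,0),(-.055,-.0625,0)]
ss=[(285.75,230.75),(335.75,233.9),(340.75,212)]
Lss=[(.055,-.0625,0),(.055,.0625,0),(-.055,.0625,0)]
p,e=fit([(t,Ls,st),(s,Lss,ss)],[.45,.1,.006,-1.6]); print("stand",p.round(4),e.round(1).tolist())
# grip by mask
from scipy.optimize import minimize
K=4
def msk(c,x0,y0,x1,y1):
    im=cv2.resize(c["img"][y0:y1,x0:x1],None,fx=K,fy=K,interpolation=cv2.INTER_CUBIC).astype(int)
    return ((im[...,0]-im[...,2])>18).astype(np.uint8)
B={}
for n,c,b in(("s",s,(280,170,350,210)),("t",t,(255,205,310,270))):
    m=msk(c,*b); B[n]=(c,b,m); cv2.imwrite(f"pics/m{n}.png",m*255); print(n,m.sum()/K/K)
Lg=[(a,b,z) for a in(-.015,.015) for b in(-.042,.042) for z in(.035,.077)]
def cost(p,draw=False):
    tot=0
    for n,(c,b,m) in B.items():
        uv=(proj(c,box(p,Lg))-[b[0],b[1]]+.5)*K-.5
        h=cv2.convexHull(uv.astype(np.float32)); r=np.zeros_like(m); cv2.fillConvexPoly(r,np.round(h*16).astype(np.int32),1,shift=4)
        tot+=np.sum(r!=m)
    return tot/K/K
best=None
for z in(.038,.0405,.043):
    q=minimize(cost,[p[0],p[1],z,p[3]],method="Nelder-Mead",options=dict(initial_simplex=np.array([p[0],p[1],z,p[3]])+np.array([[0,0,0,0],[.01,0,0,0],[0,.015,0,0],[0,0,.006,0],[0,0,0,.1]])))
    print("roller",q.x.round(4),q.fun)
x=q.x
crop(s,280,170,350,240,8,"s_fit.png",proj(s,box(x,Lg)));crop(t,250,205,320,275,8,"t_fit.png",proj(t,box(x,Lg)))
E
```

```text
[[ 5.328e-01 -7.270e-02  3.490e-02  3.000e-04]
 [ 6.005e-01 -3.352e-01  3.560e-02  9.000e-04]
 [ 4.755e-01 -3.665e-01  3.510e-02  2.100e-03]
 [ 4.081e-01 -1.051e-01  3.500e-02  2.500e-03]]
board [ 0.5041 -0.2199  0.0351  0.252 ] [[0.1, -0.2], [-0.4, 0.1], [0.1, 0.7], [0.1, 0.8], [0.4, -0.0], [0.3, -0.2], [0.2, 0.1], [0.3, 0.0]]
stand [ 0.5432  0.1312  0.0048 -1.7953] [[0.3, -0.2], [0.0, -0.1], [-0.3, 0.3], [-0.1, 0.5], [-0.1, 0.0], [0.6, 0.3], [0.0, -0.3]]
s 222.8125
t 416.75
roller [ 0.5423  0.1359  0.0378 -1.678 ] 679.8125
roller [ 0.5431  0.1366  0.0374 -1.721 ] 685.5
roller [ 0.543   0.1361  0.038  -1.6862] 681.375
```

```bash
cat > roll.py <<'E'
from fit import *
from scipy.optimize import minimize
K=4
def msk(c,b,th):
    x0,y0,x1,y1=b
    im=cv2.resize(c["img"][y0:y1,x0:x1],None,fx=K,fy=K,interpolation=cv2.INTER_LINEAR).astype(float)
    m=(im[...,0]/(im[...,2]+1)>th).astype(np.uint8)
    n,l,st,_=cv2.connectedComponentsWithStats(m); k=1+np.argmax(st[1:,4]); return (l==k).astype(np.uint8)
Lg=[(a,b,z) for a in(-.015,.015) for b in(-.042,.042) for z in(.035,.077)]
def findroller(s,t,p0,bs=(280,170,350,210),bt=(255,205,310,270),th=1.2):
    B=[(s,bs,msk(s,bs,th)),(t,bt,msk(t,bt,th))]
    def cost(p):
        tot=0
        for c,b,m in B:
            uv=(proj(c,box(p,Lg))-[b[0],b[1]]+.5)*K-.5
            h=cv2.convexHull(uv.astype(np.float32)); r=np.zeros_like(m); cv2.fillConvexPoly(r,np.round(h*16).astype(np.int32),1,shift=4)
            tot+=np.sum(r!=m)
        return tot/K/K
    p0=np.array(p0); q=minimize(cost,p0,method="Nelder-Mead",options=dict(initial_simplex=p0+np.array([[0,0,0,0],[.01,0,0,0],[0,.015,0,0],[0,0,.006,0],[0,0,0,.1]])))
    return q.x,q.fun,[m.sum()/K/K for _,_,m in B]
E
python3 - <<'E'
from roll import *
s=cap("side");t=cap("top")
for th in(1.15,1.25,1.35):
    x,f,a=findroller(s,t,[.543,.135,.0405,-1.79],th=th);print(th,x.round(4),f,a)
x,f,a=findroller(s,t,[.543,.135,.0405,-1.79],th=1.2);print(x)
crop(s,280,170,350,240,8,"s_fit.png",proj(s,box(x,Lg)));crop(t,250,205,320,275,8,"t_fit.png",proj(t,box(x,Lg)))
E
```

```text
1.15 [ 0.5434  0.1353  0.039  -1.6961] 232.25 [np.float64(629.8125), np.float64(463.875)]
1.25 [ 0.5427  0.1356  0.037  -1.6986] 293.25 [np.float64(584.375), np.float64(443.5625)]
1.35 [ 0.5429  0.1361  0.037  -1.6718] 651.125 [np.float64(235.0), np.float64(429.625)]
[ 0.54305743  0.13518178  0.03844656 -1.69035487]
```

View pics/s_fit.png

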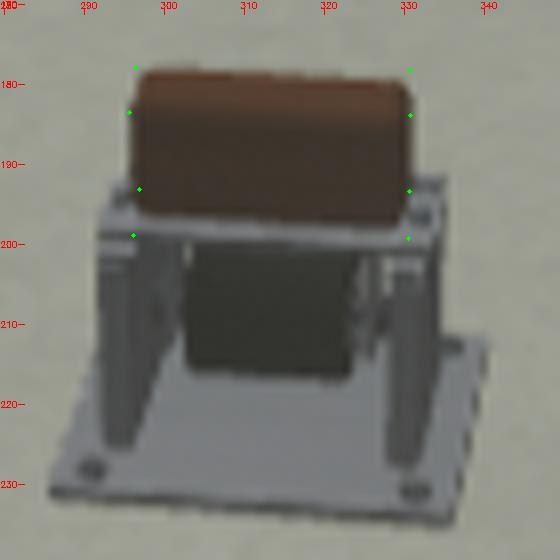

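View pics/t_fit.png

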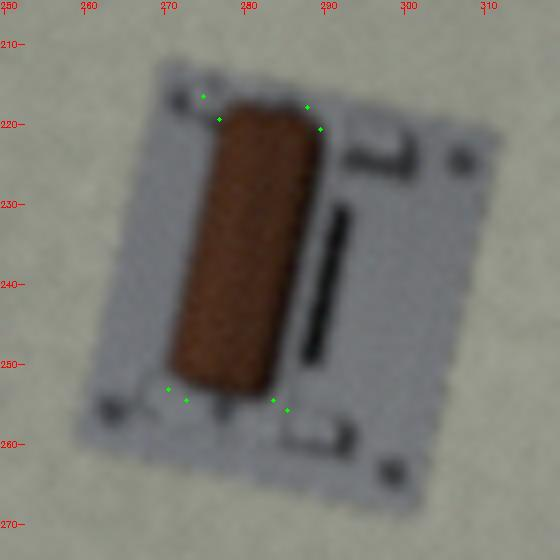

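Run:
```python
from roll import *
s=cap("side");t=cap("top")
Lt=[(-.015,.042,.077),(-.015,-.042,.077),(.015,.042,.035),(.015,-.042,.035)]; ut=[(276.8,216.7),(270,252.3),(290,219.5),(282.8,254.8)]
Lsd=[(-.015,-.042,.077),(-.015,.042,.077),(.015,-.042,.035),(.015,.042,.035)]; us=[(297,177.8),(330.6,179.3),(296.2,196.7),(330.3,198.4)]
x,e=fit([(t,Lt,ut),(s,Lsd,us)],[.543,.135,.04,-1.79]);print(x.round(4),e.round(1).tolist())
crop(s,280,170,350,240,8,"s_fit.png",proj(s,box(x,Lg)));crop(t,250,205,320,275,8,"t_fit.png",proj(t,box(x,Lg)))
```

```text
[ 0.5438  0.1356  0.0399 -1.7555] [[-0.9, -0.8], [-0.8, -0.1], [0.4, 1.3], [1.2, 0.9], [0.3, -0.9], [0.9, -1.1], [-0.0, 1.1], [0.2, 0.8]]
```

View pics/s_fit.png

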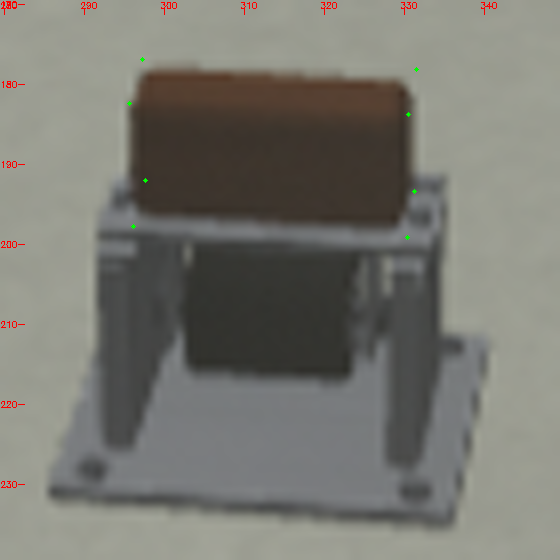

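View pics/t_fit.png

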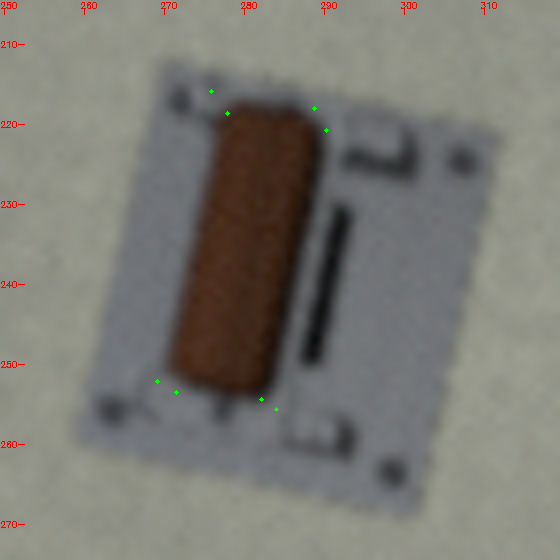

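```bash
cat > P.py <<'E'
from fit import *
from scipy.spatial.transform import Rotation as Rot
ST=np.array([.5432,.1312]); STY=-1.7953   # stand centre, yaw (y axis = +x world-ish)
RO=np.array([.5435,.1356]); ROY=-1.79
BD=np.array([.5041,-.2199]); BDY=.252; BZ=.0355  # frame top z
def quat(yaw,flip=0):
    # roller-frame yaw -> tool: tool y along roller x, z down
    a=yaw+np.pi*flip; y=np.array([np.cos(a),np.sin(a),0]); z=np.array([0,0,-1.]); x=np.cross(y,z)
    q=Rot.from_matrix(np.c_[x,y,z]).as_quat(); return [q[3],q[0],q[1],q[2]]
def onb(x,y):
    c,s=np.cos(BDY),np.sin(BDY); return BD+[c*x-s*y,s*x+c*y]
# roller yaw on the board: roller y || board x -> yaw = BDY-pi/2
BRY=BDY-np.pi/2
E
python3 - <<'E'
from P import *
for fl in(0,1):
    for p,y in(((*RO,.25),ROY),((*RO,.079),ROY),((*onb(0,.0945),.1),BRY),((*onb(0,-.0945),.1),BRY),((*onb(0,0),.2),BRY)):
        q=bot.solve_ik(list(p),quat(y,fl)); print(fl,np.round(p,3),None if q is None else np.round(q,2))
print(bot.get_obs()["t"])
E
```

```text
0 [0.544 0.136 0.25 ] [ 0.49  0.43 -1.02  1.71  0.39  1.22 -2.42]
0 [0.544 0.136 0.079] [ 0.33  0.61 -0.82  1.87  0.56  0.91 -2.54]
0 [ 0.481 -0.128  0.1  ] [ 0.84  0.44 -0.76  2.01  0.4   0.85 -1.47]
0 [ 0.528 -0.311  0.1  ] [ 0.92  0.58 -0.58  1.73  0.38  0.94 -1.13]
0 [ 0.504 -0.22   0.2  ] [ 0.98  0.39 -0.78  1.8   0.31  1.08 -1.22]
1 [0.544 0.136 0.25 ] [ 0.63  0.58 -1.3   1.71  0.58  1.3   0.57]
1 [0.544 0.136 0.079] [ 0.49  0.74 -1.08  1.86  0.77  1.02  0.44]
1 [ 0.481 -0.128  0.1  ] [ 1.18  0.75 -1.3   2.    0.83  1.08  1.31]
1 [ 0.528 -0.311  0.1  ] [ 1.31  0.96 -1.31  1.72  0.97  1.27  1.6 ]
1 [ 0.504 -0.22   0.2  ] [ 1.29  0.64 -1.3   1.79  0.66  1.23  1.63]
0.5
```

Run:
```python
from P import *
o=bot.get_obs();bot.servo_line([.159,-.63,.3],speed=.3)
bot.goto([*RO,.25],quat(ROY,1))
bot.servo_line([*RO,.15],speed=.2)
o=bot.get_obs();print(o["t"],o["eef_pos"],o["ft_force"],o["qpos"].round(2))
s=cap("side");t=cap("top");crop(s,250,130,370,240,5,"s1.png");crop(t,230,180,330,280,5,"t1.png")
```

```text
4.6333 [0.54397055 0.13609219 0.15081767] [0.25633883 0.42159374 0.99838439] [ 0.56  0.68 -1.19  1.81  0.69  1.15  0.49]
```

View pics/s1.png

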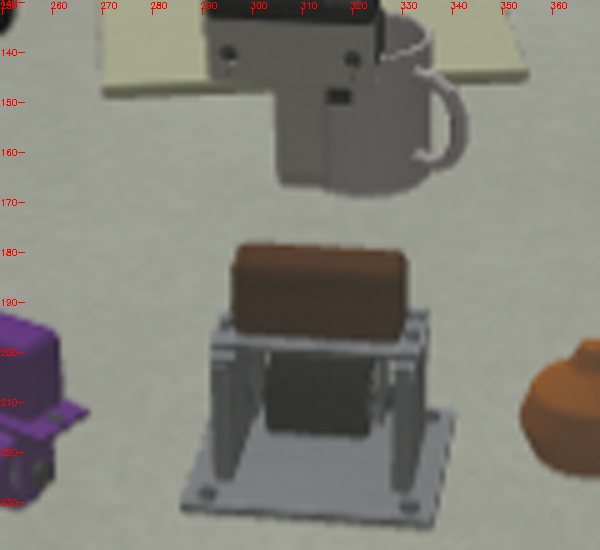

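View pics/t1.png

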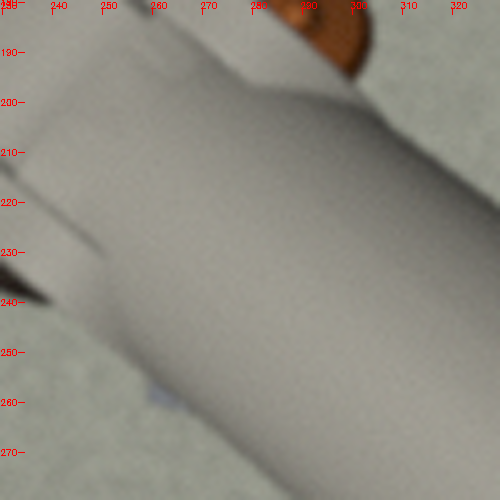

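Run:
```python
from P import *
print(bot.servo_line([*RO,.079],speed=.08,guard=4))
o=bot.get_obs();print(o["t"],o["eef_pos"],o["ft_force"])
bot.clamp(effort=50);bot.pause(.2)
o=bot.get_obs();print(o["t"],o["eef_pos"],o["ft_force"],o["finger_gap"]*92)
s=cap("side");crop(s,250,130,370,240,5,"s2.png")
```

```text
False
5.7667 [0.54384645 0.13591745 0.07944959] [ 0.05992415 -0.17379208  0.10905135]
6.9583 [0.54344937 0.13529512 0.07896085] [-0.7623956  -1.55613525  0.39230677] 29.431722303279322
```

View pics/s2.png

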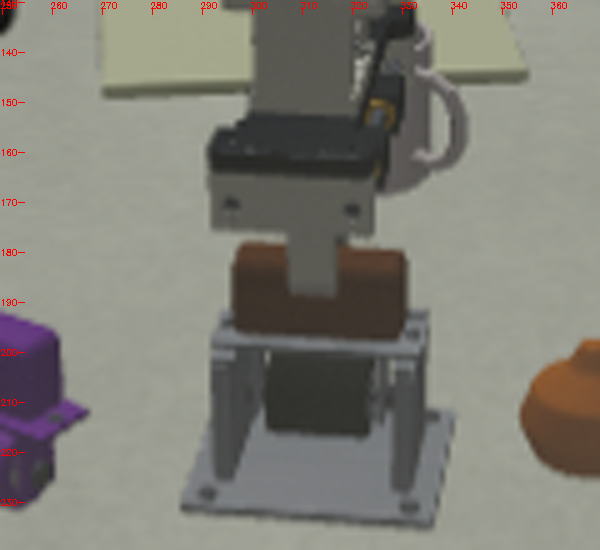

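Run:
```python
from P import *
s=cap("side")
for z in(.079,.0755,.085,.09,.098,.1175):
  print(z,proj(s,[[.543,.135,z],[.543,.12,z],[.543,.10,z]]).round(1).tolist())
print(bot.get_obs()["ee_rot"],bot.get_obs()["t"])
```

```text
0.079 [[313.6, 194.2], [314.1, 197.1], [314.8, 201.1]]
0.0755 [[313.6, 195.5], [314.1, 198.4], [314.8, 202.4]]
0.085 [[313.5, 192.1], [314.1, 195.0], [314.8, 198.9]]
0.09 [[313.5, 190.3], [314.0, 193.2], [314.7, 197.1]]
0.098 [[313.5, 187.4], [314.0, 190.2], [314.7, 194.1]]
0.1175 [[313.4, 180.2], [314.0, 183.0], [314.7, 186.8]]
[-2.82065175e-05  1.09461943e-01  9.93990961e-01 -2.26268859e-04] 7.0583
```

Run:
```python
from P import *
s=cap("side")
for z in(.1508,.16,.17):
  print(z,proj(s,[[.543,.135,z],[.533,.09,z],[.53,.07,z],[.553,.18,z]]).round(1).tolist())
crop(s,290,160,340,215,14,"s3.png")
```

```text
0.1508 [[313.3, 167.7], [310.6, 176.2], [310.0, 180.2], [315.8, 159.7]]
0.16 [[313.3, 164.2], [310.6, 172.7], [310.0, 176.6], [315.8, 156.3]]
0.17 [[313.2, 160.4], [310.5, 168.7], [309.9, 172.6], [315.8, 152.5]]
```

View pics/s3.png

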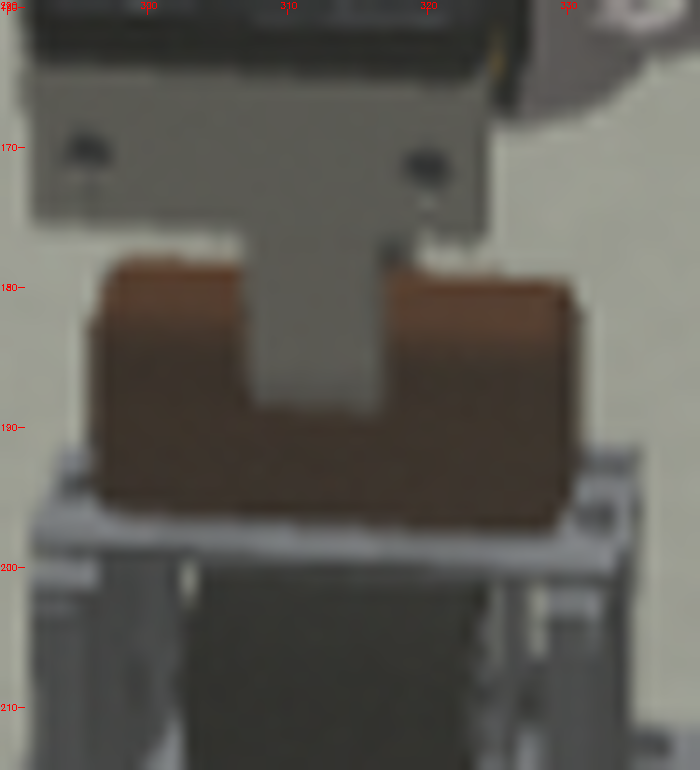

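Run:
```python
from P import *
s=cap("side")
im=s["img"][172:202,295:335,::-1].astype(float); im=np.clip((im-30)*3.2,0,255).astype(np.uint8)
cv2.imwrite("pics/s4.png",cv2.resize(im,None,fx=16,fy=16,interpolation=cv2.INTER_CUBIC))
for v in range(184,200): print(v,s["img"][v,312].tolist(),s["img"][v,322].tolist(),s["img"][v,303].tolist())
```

```text
184 [91, 90, 83] [73, 57, 47] [65, 54, 45]
185 [91, 90, 83] [66, 54, 46] [61, 51, 43]
186 [89, 88, 82] [60, 52, 43] [59, 50, 43]
187 [85, 83, 78] [60, 52, 44] [59, 50, 43]
188 [79, 76, 70] [61, 52, 45] [60, 51, 44]
189 [67, 61, 54] [61, 52, 45] [60, 50, 42]
190 [61, 52, 44] [62, 53, 46] [61, 52, 44]
191 [60, 52, 44] [61, 52, 44] [61, 52, 43]
192 [60, 52, 44] [61, 53, 45] [60, 51, 44]
193 [60, 52, 44] [61, 52, 44] [60, 52, 44]
194 [60, 52, 44] [62, 53, 45] [59, 51, 44]
195 [60, 52, 44] [61, 52, 44] [58, 50, 43]
196 [59, 52, 46] [61, 53, 46] [65, 58, 51]
197 [82, 79, 77] [66, 59, 52] [97, 96, 96]
198 [115, 116, 117] [100, 99, 98] [108, 111, 113]
199 [108, 111, 112] [114, 117, 118] [76, 78, 78]
```

View pics/s4.png

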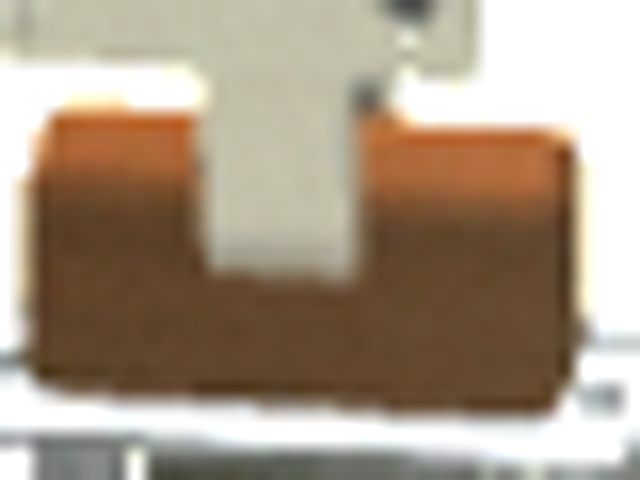

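The jaws closed on 29.4 mm, which matches the grip. But the visible fingertips end about 20 mm higher than the TCP says, so the hold is shallow. I'll open, feel downward under a guard for a deeper grasp, and check where the tips really are.

Run:
```python
from P import *
bot.let_go()
print(bot.servo_line([.5434,.1355,.062],speed=.06,guard=3))
o=bot.get_obs();print(o["t"],o["eef_pos"],o["ft_force"])
s=cap("side")
crop(s,290,160,340,215,12,"s5.png")
```

```text
False
8.6917 [0.5429096  0.13545059 0.06138528] [-0.39540148  0.71754008  0.54257082]
```

View pics/s5.png

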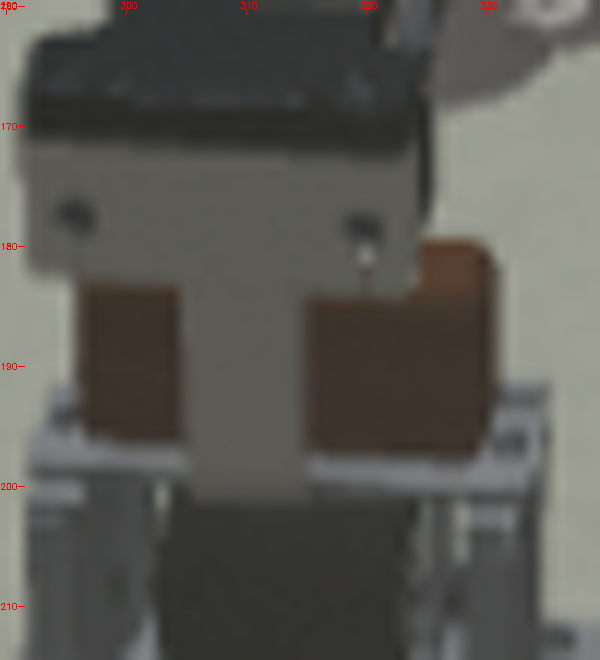

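Run:
```python
from P import *
bot.clamp(effort=50);bot.pause(.2)
o=bot.get_obs();print(o["t"],o["eef_pos"],o["ft_force"],o["finger_gap"]*92)
s=cap("side")
crop(s,290,160,340,215,12,"s6.png")
```

```text
9.9333 [0.54334929 0.13535745 0.06198565] [-0.19773469 -0.29574532  0.1131758 ] 29.85249260588493
```

View pics/s6.png

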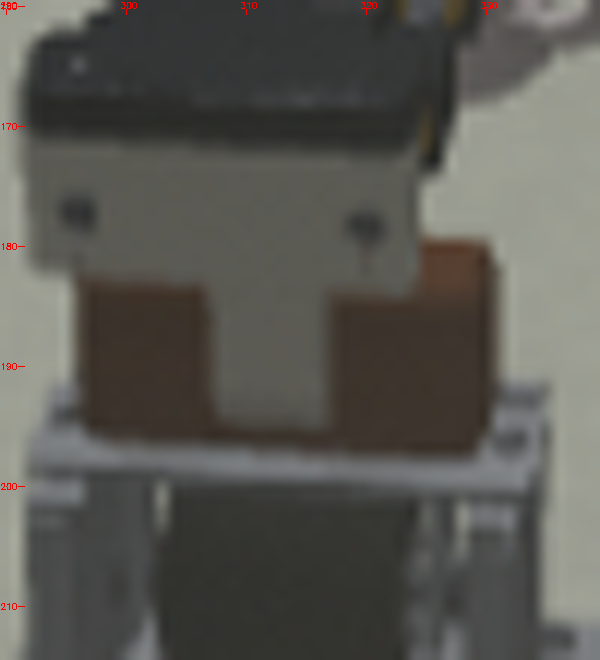

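The second grasp is full depth: tips just above the shoulder plate, gap 29.9 mm. The extra depth also gives me the in-hand offset (TCP = axle + 21.5 mm). Next I'll lift, move above the first bar and tare.

Run:
```python
from P import *
bot.servo_line([.5434,.1354,.18],speed=.15)
o=bot.get_obs();print(o["t"],o["eef_pos"],o["ft_force"],o["wrist_torque"],o["finger_gap"]*92)
p=onb(0,.0945)
bot.goto([*p,.18],quat(BRY,1))
bot.servo_line([*p,.10],speed=.15)
for i in range(3):
    bot.pause(.1);o=bot.get_obs();print(o["t"],o["eef_pos"],o["ft_force"],o["wrist_torque"],o["qpos"].round(2))
bot.servo_line([*p,.098],speed=.02);print(bot.get_obs()["t"],bot.get_obs()["ft_force"])
s=cap("side");t=cap("top");crop(s,230,200,380,360,4,"s7.png");crop(t,360,205,500,300,5,"t7.png")
```

```text
10.9167 [0.54274927 0.13482913 0.17902795] [ 0.12848021 -0.12983723 -3.61148458] [ 0.01761734 -0.13124821 -0.02810539] 29.991339062478566
12.75 [ 0.48167964 -0.1280836   0.10110326] [-0.10287867  0.6180487  -2.47279133] [ 0.10943535 -0.11540983 -0.01914897] [ 1.17  0.73 -1.29  2.    0.82  1.07  1.32]
12.85 [ 0.4813941  -0.12847089  0.10095675] [ 0.19115626 -0.32646889 -3.33188315] [ 0.14575173 -0.17678471  0.04910677] [ 1.17  0.73 -1.29  2.    0.82  1.07  1.32]
12.95 [ 0.48098824 -0.12862152  0.10064024] [-0.495768   -0.28454356 -2.76401569] [ 0.03813679 -0.07759214 -0.05034253] [ 1.17  0.73 -1.29  2.    0.82  1.07  1.32]
13.2 [ 0.54911355 -0.2298188  -3.00441413]
```

View pics/s7.png

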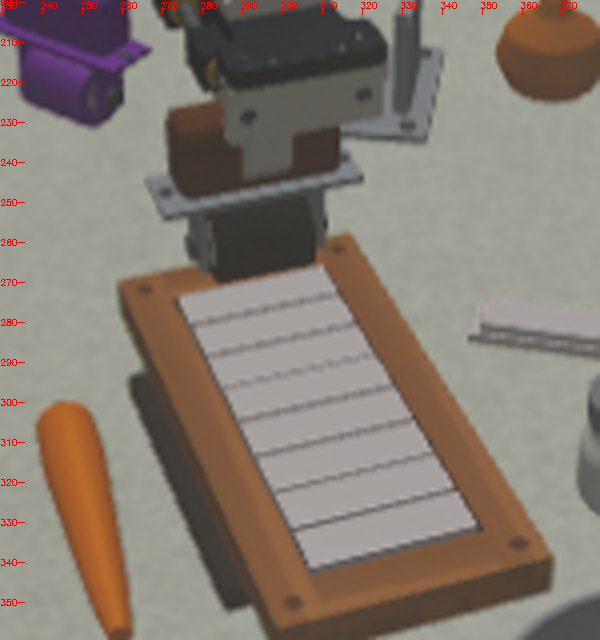

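View pics/t7.png

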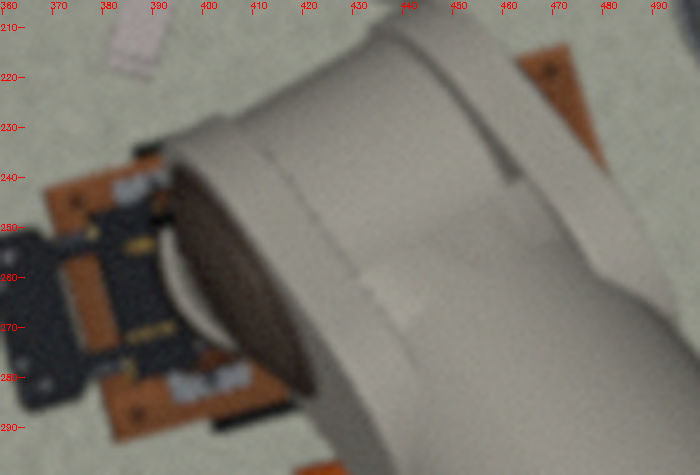

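```bash
cat > R.py <<'E'
from P import *
def ftz(n=1):
    return np.mean([bot.get_obs()["ft_force"] for _ in range(n)],axis=0)
T0=np.array([0.,0.,-3.0])
c=lambda y: .0001+.042*y*y
E
python3 - <<'E'
from R import *
p=onb(0,.0945)
h=bot.servo_line([*p,.070],speed=.02,guard=5)
for i in range(4):
    o=bot.get_obs();print(h,round(o["t"],3),o["eef_pos"].round(4),(o["ft_force"]-T0).round(2),o["wrist_torque"].round(2)); bot.pause(.1)
z=o["eef_pos"][2]
for k in range(3):
    t0=bot.get_obs()["t"];g=bot.servo_line([*p,z-.001*(k+1)],speed=.02,guard=8)
    o=bot.get_obs();print(g,round(o["t"]-t0,3),o["eef_pos"].round(4),(o["ft_force"]-T0).round(2))
E
```

```text
True 14.2 [ 0.4804 -0.1283  0.0797] [0.64 0.33 4.46] [ 0.14 -0.34 -0.04]
True 14.3 [ 0.4803 -0.1282  0.0798] [ 0.79 -0.09  5.6 ] [ 0.23 -0.46  0.01]
True 14.4 [ 0.4803 -0.1283  0.0797] [1.57 0.8  5.11] [ 0.2  -0.56  0.  ]
True 14.5 [ 0.4802 -0.1282  0.0797] [2.98 0.8  5.17] [ 0.27 -0.74  0.01]
False 0.25 [ 0.4804 -0.1284  0.0787] [1.13 0.46 7.99]
False 0.25 [ 0.4805 -0.1284  0.0778] [0.08 0.45 8.35]
False 0.25 [ 0.4805 -0.1283  0.0769] [ 0.46 -0.14 11.14]
```

```bash
cat >> R.py <<'E'
def run(y,zc,yend,Ft=15.5,step=.003,speed=.010,maxit=70,tmax=60,guard=6,presettle=0,gain=.6):
    log=[];n=0
    while n<maxit:
        n+=1
        o=bot.get_obs(); F=o["ft_force"]-T0; m=np.linalg.norm(F)
        log.append((round(o["t"],2),round(y*1e3,1),round(o["eef_pos"][2]*1e3,2),round(zc*1e3,2),round(F[2],1),round(m,1)))
        if m>25: zc+=.003; bot.servo_line([*onb(0,y),zc],speed=.05); log.append("HIGH"); break
        if o["t"]>tmax: break
        dz=np.clip(gain*c(y)*(F[2]-Ft),-.0015,.003)
        adv=0
        if presettle>0: presettle-=1
        elif m<20 and F[2]>8:
            if abs(y-yend)<1e-6: break
            adv=np.clip(yend-y,-step,step)
        yn=y+adv; dz-=Ft*(c(yn)-c(y))
        zc+=dz; g=bot.servo_line([*onb(0,yn),zc],speed=speed if adv else .02,guard=guard)
        if g:
            e=bot.get_obs()["eef_pos"]; d=e[:2]-BD; y=-np.sin(BDY)*d[0]+np.cos(BDY)*d[1]; zc=e[2]; log.append("g")
        else: y=yn
    return y,zc,log
E
python3 - <<'E'
from R import *
o=bot.get_obs()
y,zc,l=run(.0945,o["eef_pos"][2],.0945,presettle=8,maxit=14)
for a in l: print(a)
print(y,zc)
E
```

```text
(15.35, 94.5, np.float64(76.95), np.float64(76.95), np.float64(11.1), np.float64(11.1))
(15.6, 94.5, np.float64(76.07), np.float64(75.7), np.float64(11.9), np.float64(12.0))
(15.85, 94.5, np.float64(75.07), np.float64(74.68), np.float64(11.4), np.float64(11.4))
(16.1, 94.5, np.float64(73.92), np.float64(73.52), np.float64(11.8), np.float64(11.9))
(16.35, 94.5, np.float64(73.01), np.float64(72.47), np.float64(12.9), np.float64(13.1))
(16.6, 94.5, np.float64(72.41), np.float64(71.74), np.float64(14.2), np.float64(14.3))
(16.85, 94.5, np.float64(72.12), np.float64(71.38), np.float64(15.5), np.float64(15.6))
(17.1, 94.5, np.float64(72.12), np.float64(71.37), np.float64(15.1), np.float64(15.2))
(17.35, 94.5, np.float64(72.03), np.float64(71.25), np.float64(14.8), np.float64(15.0))
0.0945 0.07125017442726035
```

Bar 7 sank and then held at 15 N. The wheel bottom sits at the height computed for flush, so I'll roll on under force control.

Run:
```python
from R import *
y,zc,l=run(.0945,.07125,.0,maxit=60)
for a in l: print(*(a if a!="g" and a!="HIGH" else [a]))
print(y,zc)
```

```text
17.35 94.5 72.03 71.25 14.8 15.0
17.8 91.5 72.21 71.41 15.3 15.4
18.25 88.5 72.49 71.72 16.4 16.9
18.71 85.5 73.02 72.28 16.5 17.5
19.17 82.5 73.57 72.86 14.4 14.7
19.62 79.5 73.7 72.91 15.0 15.1
20.07 76.5 73.93 73.11 15.1 15.2
20.52 73.5 74.17 73.31 15.1 15.2
20.97 70.5 74.41 73.52 15.5 15.7
21.42 67.5 74.7 73.8 15.6 15.7
21.87 64.5 74.96 74.07 15.3 15.4
22.32 61.5 75.16 74.28 16.6 16.8
22.77 58.5 75.47 74.69 15.9 16.7
23.22 55.5 75.77 74.97 15.1 15.4
23.67 52.5 76.0 75.12 15.4 15.5
24.12 49.5 76.19 75.31 14.2 14.2
24.57 46.5 76.28 75.34 14.7 14.8
25.02 43.5 76.42 75.42 16.0 16.1
25.47 40.5 76.6 75.64 15.5 15.6
25.92 37.5 76.78 75.79 14.4 14.5
26.37 34.5 76.82 75.83 16.6 17.2
26.82 31.5 76.97 76.06 17.6 18.7
27.27 28.5 77.26 76.36 14.5 14.9
27.72 25.5 77.32 76.39 15.0 15.0
28.17 22.5 77.43 76.44 14.2 14.3
28.62 19.5 77.47 76.42 15.2 15.3
29.07 16.5 77.53 76.47 14.9 14.9
29.52 13.5 77.56 76.49 14.5 14.6
29.97 10.5 77.62 76.47 15.8 15.9
30.42 7.5 77.57 76.53 16.5 16.6
30.87 4.5 77.61 76.61 15.9 16.7
31.32 1.5 77.66 76.65 15.6 16.2
31.62 0.0 77.68 76.66 15.9 16.1
0.0 0.07665639970564225
```

Run:
```python
from R import *
y,zc,l=run(.0,.076656,-.0945,maxit=60,step=.0035,speed=.011)
for a in l: print(*(a if a!="g" and a!="HIGH" else [a]))
print(y,zc)
```

```text
31.62 0.0 77.68 76.66 15.9 16.1
32.08 -3.5 77.72 76.67 14.3 14.4
32.55 -7.0 77.72 76.58 14.7 14.8
33.02 -10.5 77.66 76.49 15.0 15.2
33.48 -14.0 77.62 76.4 15.9 15.9
33.95 -17.5 77.54 76.35 14.4 14.4
34.42 -21.0 77.34 76.19 15.1 15.3
34.88 -24.5 77.12 76.06 16.2 17.0
35.35 -28.0 77.16 75.99 15.4 15.6
35.82 -31.5 77.11 75.84 14.4 14.4
36.28 -35.0 76.94 75.6 15.5 15.5
36.75 -38.5 76.77 75.43 15.5 15.7
37.22 -42.0 76.61 75.25 14.9 15.0
37.68 -45.5 76.39 74.98 14.1 14.2
38.15 -49.0 75.84 74.61 16.1 16.7
38.62 -52.5 75.58 74.45 16.4 17.0
39.08 -56.0 75.68 74.32 15.7 15.7
39.55 -59.5 75.51 74.09 15.2 15.3
40.02 -63.0 75.23 73.77 15.1 15.3
40.48 -66.5 74.91 73.41 15.0 15.1
40.95 -70.0 74.56 73.02 15.4 15.5
41.42 -73.5 74.19 72.68 16.1 16.2
41.88 -77.0 73.64 72.47 16.0 16.5
42.35 -80.5 73.38 72.22 14.9 15.2
42.83 -84.0 73.18 71.71 15.5 15.5
43.29 -87.5 72.9 71.31 15.3 15.5
43.77 -91.0 72.47 70.85 15.1 15.2
44.24 -94.5 72.0 70.32 15.2 15.2
-0.0945 0.07032471040269905
```

All eight bars now hold about 15 N at flush height. I'll lift off, check the bars and return the roller.

Run:
```python
from R import *
bot.servo_line([*onb(0,-.0945),.18],speed=.15)
bot.goto([.5434,.1354,.18],quat(ROY,1))
bot.servo_line([.5434,.1354,.125],speed=.1)
o=bot.get_obs();print(o["t"],o["eef_pos"],o["ft_force"])
s=cap("side");t=cap("top");crop(s,250,130,370,240,5,"s8.png");crop(s,250,250,375,365,6,"s8b.png");crop(t,360,205,500,300,5,"t8b.png")
```

```text
47.4667 [0.54341419 0.13584821 0.12498893] [ 0.42081981  1.14136963 -2.8901254 ]
```

View pics/s8.png

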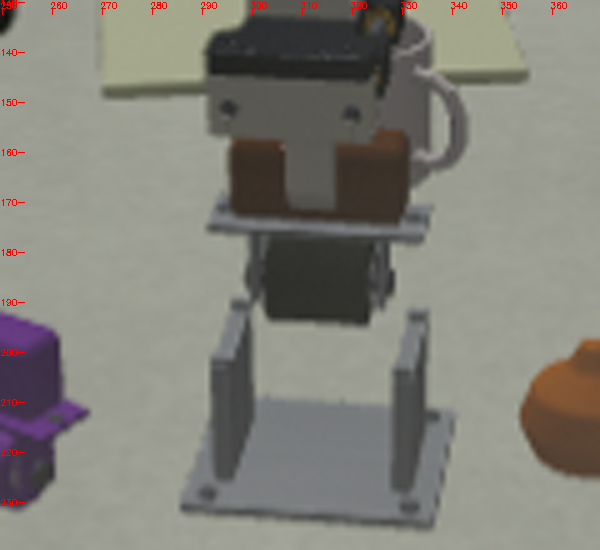

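View pics/s8b.png

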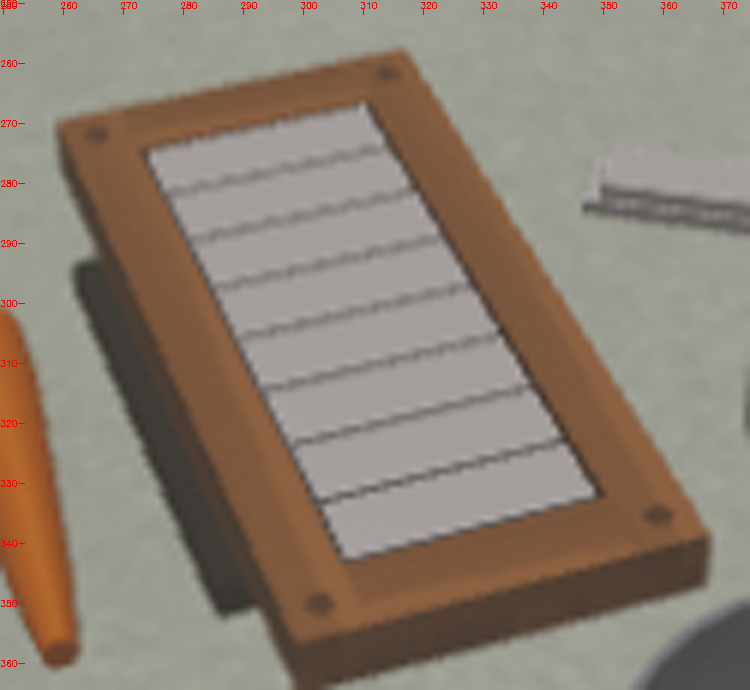

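The seams are even and the bars have dropped about 1 px (3 mm) to frame level. The roller hangs upright, square over the seat. Setting it down under a guard.

Run:
```python
from R import *
print(bot.servo_line([.5434,.1354,.075],speed=.05,guard=5))
print(bot.servo_line([.5434,.1354,.0610],speed=.015,guard=2.5))
o=bot.get_obs();print(o["t"],o["eef_pos"],o["ft_force"])
s=cap("side");crop(s,250,130,370,240,5,"s9.png")
```

```text
False
True
49.525 [0.54321723 0.1353448  0.06197149] [-0.54239876  0.39894296  4.82689802]
```

View pics/s9.png

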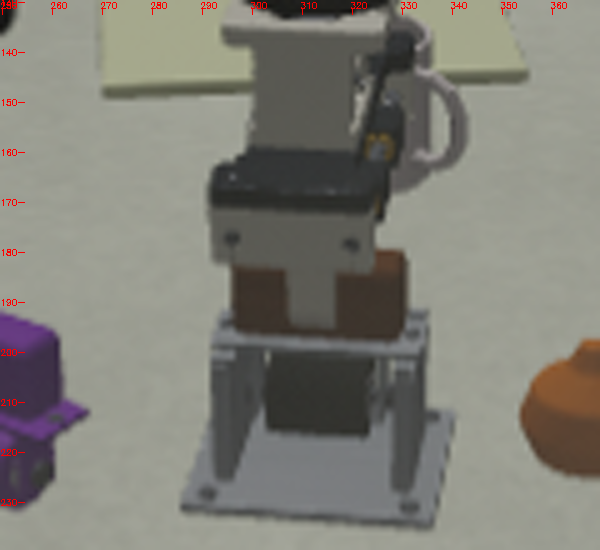

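It seated at TCP z 62.0 mm, the same as at the start. Releasing and retreating.

Run:
```python
from R import *
bot.let_go()
bot.servo_line([.5434,.1354,.2],speed=.12)
bot.goto([.40,-.12,.35],quat(BRY,1))
o=bot.get_obs();print(o["t"],o["eef_pos"],o["ft_force"])
s=cap("side");t=cap("top");crop(s,280,170,350,240,8,"s10.png");crop(t,250,205,320,275,8,"t10.png")
cv2.imwrite("pics/side10.png",s["img"][:,:,::-1])
```

```text
53.5167 [ 0.40009863 -0.11964385  0.34990261] [-0.02693523 -1.35189808  0.35983656]
```

View pics/s10.png

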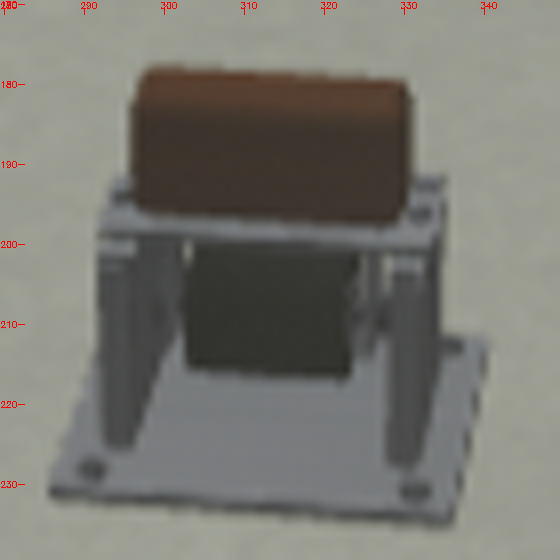

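View pics/t10.png

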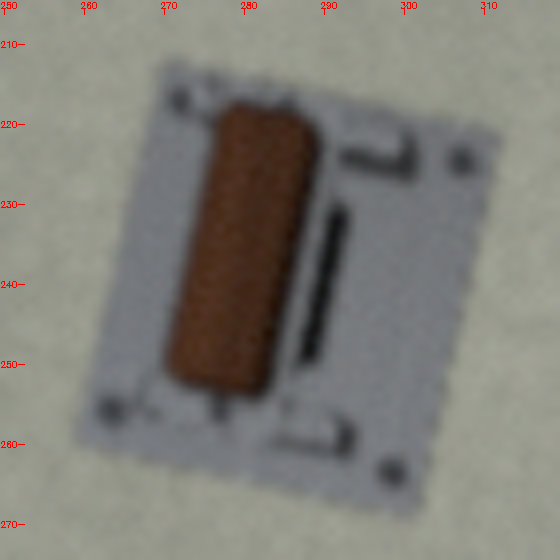

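View pics/side10.png

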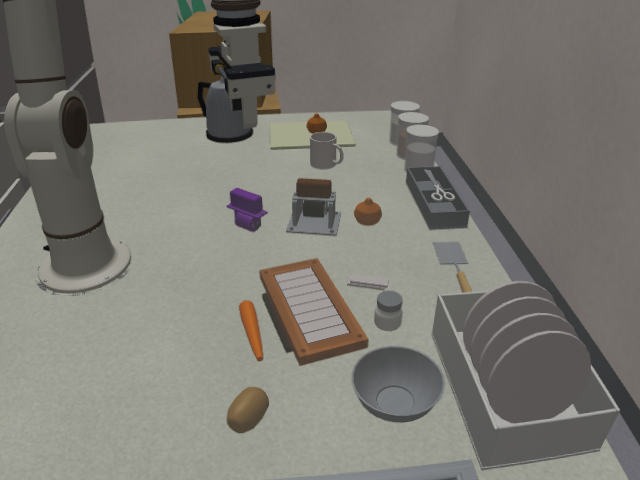

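Run:
```python
from station import bot
bot.job_done(); print(bot.get_obs()["t"])
```

```text
the job is handed in; nothing more can be done
the job is handed in; nothing more can be done
```

I took the brown-gripped roller from its stand and left the purple one alone. I made one slow pass along all eight bars under force control at about 15 N (highest reading 18.7 N), then set the roller back. I handed the job in at about 54 s; no verdict was reported.

**Bars:** At the first and last bars the wheel stood within about 0.1–0.2 mm of the height computed for flush. Mid-sheet it read 0.2–0.4 mm high, inside the 0.8 mm tolerance. Each bar held its load without sinking further. In the picture the seams are even and the bars are level with the frame.

**Roller:** It seated at the same hand height as when I picked it up (62.0 mm). In both views it stands upright within about 1 px of where it started. That is about 5 mm off the seat centre, as found, and the limit is 14 mm. The bystanders look unmoved in the side view, and the arm is clear of everything.

**What disagreed:** With the TCP at the height I expected for the grip, the visible fingertips ended about 20 mm above it. My first grasp was therefore too shallow, so I opened and took it again about 17 mm lower before lifting. My first automatic fits of the roller's angle were also off, because the grip's edges are rounded. I used the grip's edge lines instead.

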